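# Roll the mixer roller up its ramp to the stop

## Task

Push the loose roller up the small ramp with the fingertips until it drops over the crest and rests against the stop plate at the top, then take the hand away. Push slowly and stay behind it all the way so that it never runs away or rolls back free; roll it along the ramp, do not lift or carry it, and leave the bottle, the dish and the beaker beside the ramp where they are.

Things in the scene. Friction and masses are not known exactly. Their poses are not given: they have to be found in the camera images.
- roller: Loose smooth (slippery) grey plastic roller, black band near each end, steel shaft stub at each end: sleeve 50 mm diameter, 100 mm long; stubs 14 mm diameter, 14 mm long (128 mm overall); 0.2 to 0.42 kg. Origin at its centre; its y axis is the roller's axis (x, z turn as it rolls). It starts across the ramp in the hollow at the low end, up to 4 mm to either side of the middle line.
- ramp: Fixed aluminium ramp, grey side rails, 261 mm long, 132 mm wide. Origin on the bench under its middle; x points up the slope to the stop, y to the left looking up the slope, z up. Rails stand 8 mm above the deck, 124 mm apart inside; the roller's stubs pass above them. Nothing holds the roller on the climb: let go there and it rolls back and off the low end.
- ramp_foot (a point): Bottom of the shallow start hollow, on the deck's middle line: 85 mm down-slope of the ramp's origin, deck 11.5 mm above the bench. From here to the open low end (40 mm farther down-slope) the deck rises by 2.5 mm; the other way the straight climb to the crest begins. Axes as the ramp's.
- ramp_crest (a point): Top of the climb, on the deck's middle line: 70 mm up-slope of the ramp's origin, deck 33.5 mm above the bench. The climb is 155 mm long, straight, 8 degrees. Past the crest the deck falls at 6 degrees to the stop (27.5 mm high at its foot), so a roller past the crest stays there. Axes as the ramp's.
- ramp_rest (a point): Where the roller's centre lies when it rests against the stop: on the middle line, 100 mm up-slope of the ramp's origin, 55.5 mm above the bench. The stop is a grey upright plate across the ramp, its top 66 mm above the bench, with two black buffers whose faces are 125 mm up-slope of the ramp's origin. Axes as the ramp's.
- reagent_a: Brown reagent bottle with black cap, 48 mm in diameter, 90 mm tall, loose, standing about 165 mm to the right of the ramp's middle line (looking up the slope). Origin at the centre of its underside.
- petri_1: Round covered dish, 62 mm in diameter, 15 mm tall, loose, about 155 mm to the right of the ramp's middle line. Origin at the centre of its underside.
- beaker: Clear beaker, 53 mm in diameter, 67 mm tall, loose, about 150 mm to the right of the ramp's middle line near its top end. Origin at the centre of its underside.

How it is judged:
By the outcome, as a careful person would: the job done as asked, in the order asked, and still so for the second after the job is handed in, with the robot touching nothing.
It also fails if it takes over 40 s, if anything falls off the work surface, if the arm or the gripper's body presses on something with over 40 N, if the wrist force passes 120 N, or if a joint passes its speed limit or range.

## Robot

A 6-joint arm with a two-finger parallel gripper is mounted at the origin on a cart in front of the work surface, level with it; the furniture and walls round the work are solid. World frame = base frame: x ahead of the robot, y to its left, z up, the work surface at z = 0. Lengths are in mm, angles in rad, forces in N, time in s.
With the tool pointing down it reaches from about 325 to 850 mm from the base axis. Payload 15.5 kg.
Tool frame: the origin (TCP) lies on the centre line of the jaws, within the pads' length; the fingertips stand 19 mm ahead of it and the grasp point (between the pads) is the TCP; z points along the fingers, y is the line along which they close (so a half turn about z gives the same grasp; the last joint's range is limited). The gripper opens to 91 mm and grips with 3 to 60 N. Pads are 32 mm wide; open, the fingers measure 118 mm over their backs; the gripper's body (76 mm by 178 mm) begins 60 mm behind the grasp point.
Start: joints at [1.081, 0.494, 1.345, -0, 1.302, -0.096], TCP at [239.808, 577.164, 232.915] pointing down, gripper open.
Joint ranges: [-2.91, 2.91], [-0.82, 2.16], [0.22, 2.67], [-1.22, 4.37], [0.12, 2.79], [-3.08, 3.08]. Speed limits (rad/s): [1.89, 1.89, 2.57, 3.01, 3.01, 3.01].

## Interface

Orientations are given as a unit quaternion [x, y, z, w].
In Python, from station import robot gives the robot as it stands.
- The arm moves only by the tool play_rows, never from a script. Its argument "moves" is a list that holds one entry, the list of rows, each a list of 7 numbers: the shift along the tool's x, y, z in mm, then the turn, a rotation vector about the tool's x, y, z in rad, then the finger opening in mm, from 0 to 91.2. In form: [[[tx, ty, tz, ax, ay, az, hand], ...]]. A call has 1 to 5 rows; each row is the pose to reach, as a shift and turn from the pose commanded when the call began, along the tool's axes at that moment; what a row does not reach only later rows make up. A row lasts 1/8 s, in which the tool goes at most 62.5 mm and 10.7 degrees, less where a joint would pass 70% of its speed; a pose out of reach is approached as far as the arm can. A call with a gripper value outside its range is refused whole. The fingers move at their own pace and stop on an object; "newtons" is the grip in N (left out, the last holds). Time passes only in rows, so rows that repeat a pose let the fingers close. It gives the time, the measured TCP pose, the force, the opening and the grip force at its end, in the units of the state.
- robot.read_state(): the state, without advancing time (a new reading comes with each control period).
- robot.capture(name): name is "scene" or "side" or "wrist"; returns a dict with "frame" (400x640x3 uint8, red, green, blue), "mtx" (3x3 intrinsics, pixels), "R" (3x3) and "t" (3): a world point X has camera coordinates R X + t; the wrist camera has in their place "hand_eye" (4x4, takes a point from camera to tool coordinates, whose origin is the TCP and whose axes are the flange's). Camera axes: x right, y down, z forward; pixel columns grow to the right and rows downward; lengths in mm; the calibration is good to about 2 mm. A picture is of the moment at which its call begins: read the wrist's pose just before it. There is no depth.
- robot.sign_off(): hands the job in; it is judged then, once.
The state is a dict: "clock": time; "qpos": joint angles; "qvel": joint speeds; "effort": joint torques, N m; "position": TCP position; "tcp_rot": TCP orientation; "force": force on the tool from outside, world axes, zero at the start; "moment": the same for the moment, N m; "gripper_width": finger opening in mm; "finger_force": force on a finger pad.
Only numpy, scipy, OpenCV 4.12 (cv2) and the standard library are available. Lean on these libraries where they do the work, as an engineer would, in place of code of your own. Each camera call takes 0.05 s, during which the arm holds its last target. There are 200 camera calls.

## Working session

There is one attempt and no reset: what is moved stays moved. The work goes in short steps, Python scripts to look and compute and a tool call to move; the robot and the scene stay as the last step left them, time stands still between calls to the robot, and variables do not carry over. Pictures are saved under pics/ and viewed, at most 10 in all, crops included, and the job is handed in when it is done.

Besides the shell and the picture viewer there is one more tool, called after "Call:" by a JSON object that holds its "name" and its "arguments", one argument or row to a line. play_rows: Moves the arm, as the interface text tells. Its arguments: {"type":"object","properties":{"moves":{"type":"array","items":{"type":"array","items":{"type":"array","items":{"type":"number"}}}},"newtons":{"type":"number"}},"required":["moves"]}

```bash
mkdir -p pics; ls; python3 - <<'E'
from station import robot
import cv2,numpy as np
s=robot.read_state(); print({k:np.round(v,3).tolist() for k,v in s.items()})
ims=[]
for n in ("scene","side"):
    c=robot.capture(n); cv2.imwrite(f"pics/{n}0.png",c["frame"][:,:,::-1]); np.savez(f"{n}.npz",**c)
    print(n,np.round(c["mtx"],1).tolist(),np.round(c["R"],4).tolist(),np.round(c["t"],1).tolist())
E
```

```text
pics
{'clock': 0.0, 'qpos': [1.081, 0.494, 1.346, 0.0, 1.303, -0.096], 'qvel': [-0.003, 0.001, -0.001, 0.0, 0.001, 0.0], 'effort': [0.002, -87.881, -38.187, 0.071, 0.053, -0.0], 'position': [239.633, 576.839, 232.335], 'tcp_rot': [0.196, 0.981, -0.001, -0.0], 'force': [0.155, -0.641, -0.447], 'moment': [0.092, -0.014, 0.007], 'finger_force': 0.0, 'gripper_width': 90.906}
scene [[454.9, 0.0, 326.0], [0.0, 454.9, 202.0], [0.0, 0.0, 1.0]] [[0.9186, -0.3952, 0.0067], [-0.1766, -0.4256, -0.8875], [0.3536, 0.8141, -0.4607]] [-480.7, 264.1, 587.1]
side [[446.5, 0.0, 328.2], [0.0, 446.5, 199.2], [0.0, 0.0, 1.0]] [[-0.9999, 0.0105, -0.005], [0.0098, 0.5325, -0.8464], [-0.0063, -0.8464, -0.5326]] [602.6, -50.3, 1075.0]
```

View pics/scene0.png

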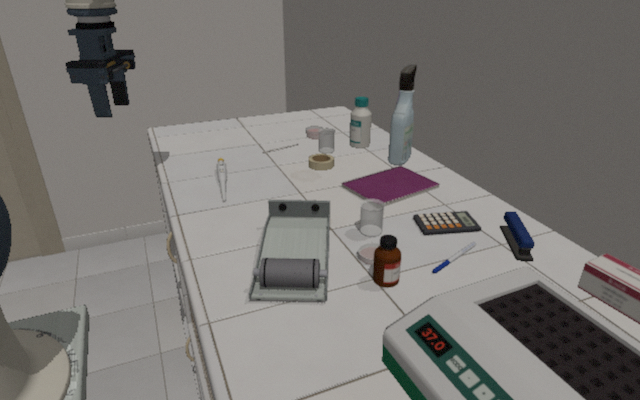

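View pics/side0.png

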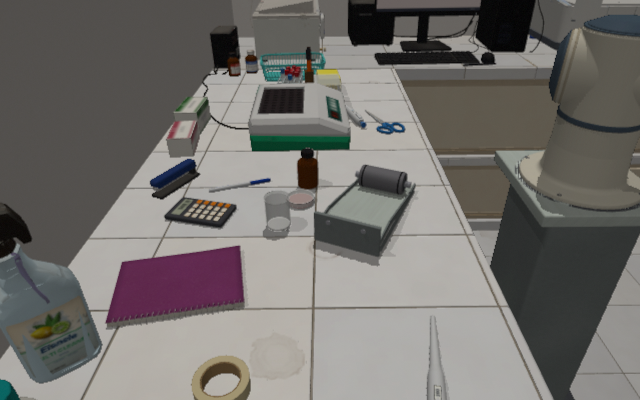

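The scene view shows the ramp at about (257-330, 200-295) with the roller at its near end (290,274). The side view shows the ramp at (317-415, 165-248) with the roller at (384,180). I'll enlarge both for accurate points.

```bash
python3 - <<'E'
import cv2,numpy as np
a=cv2.imread("pics/scene0.png")[190:305,240:350]; b=cv2.imread("pics/side0.png")[155:255,310:424]
f=lambda i:cv2.resize(i,(400,int(i.shape[0]*400/i.shape[1])),interpolation=cv2.INTER_CUBIC)
a,b=f(a),f(b); h=max(a.shape[0],b.shape[0]); o=np.zeros((h,800,3),np.uint8); o[:a.shape[0],:400]=a;o[:b.shape[0],400:]=b
cv2.imwrite("pics/crop0.png",o)
E
```

```text
(no output)
```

View pics/crop0.png

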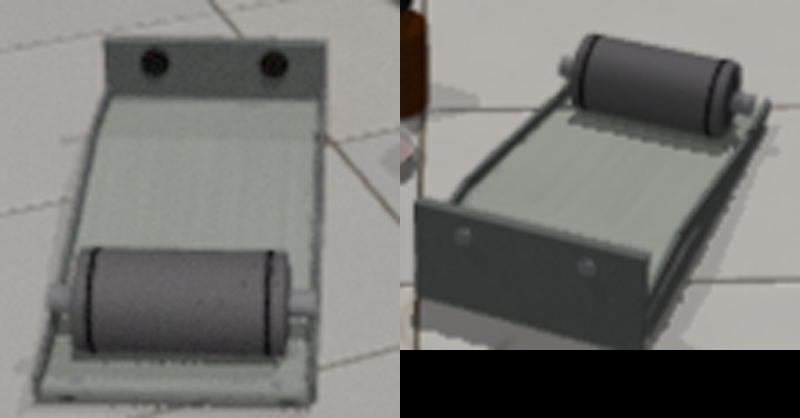

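```bash
cat > h.py <<'E'
import numpy as np,cv2
C={n:np.load(n+".npz") for n in("scene","side")}
P={n:C[n]["mtx"]@np.c_[C[n]["R"],C[n]["t"]] for n in C}
def tri(a,b):
    X=cv2.triangulatePoints(P["scene"],P["side"],np.float64(a).reshape(2,1),np.float64(b).reshape(2,1)); return (X[:3]/X[3]).ravel()
def proj(n,X):
    x=P[n]@np.append(X,1); return x[:2]/x[2]
E
python3 - <<'E'
from h import *
S=lambda u,v:(240+u/3.636,190+v/3.636); D=lambda u,v:(310+(u-400)/3.509,155+v/3.509)
pts={"plateL":(S(104,40),D(648,256)),"plateR":(S(327,41),D(415,200)),"stubL":(S(48,299),D(754,104)),"stubR":(S(318,302),D(562,68))}
X={}
for k,(a,b) in pts.items():
    X[k]=tri(a,b); print(k,X[k].round(1),(proj("scene",X[k])-a).round(1))
pm=(X["plateL"]+X["plateR"])/2; rm=(X["stubL"]+X["stubR"])/2
d=pm-rm; print(pm.round(1),rm.round(1),"len",np.linalg.norm(d[:2]),"yaw",np.degrees(np.arctan2(d[1],d[0])))
for a,b in(("plateL","plateR"),("stubL","stubR")):
    e=X[a]-X[b]; print(np.linalg.norm(e),"yaw from width",np.degrees(np.arctan2(-e[0],e[1])))
E
```

```text
plateL [511.3 282.1  63.1] [ 0. -0.]
plateR [631.  229.7  63.8] [ 0.1 -0. ]
stubL [421.8  84.2  36.3] [-0.1  0. ]
stubR [539.4  33.3  35.3] [-0.4  0.1]
[571.1 255.9  63.4] [480.6  58.8  35.8] len 216.93685903907837 yaw 65.33753295837725
130.61003298311127 yaw from width 66.358130000699
128.1652759032509 yaw from width 66.59815171996023
```

Heights come out consistent: roller axis at 35.8 mm (expected 36.5) and plate top at 63.4 (66), with widths of 130.6 and 128.2. Ramp yaw is about 66° and its origin is near (517,134). I'm moving towards the standoff behind the roller.

Call:
{"name": "play_rows", "arguments": {
  "moves": [
    [[-80, -85, 0, 0, 0, 0.17, 60], [-120, -130, 0, 0, 0, 0.34, 60], [-160, -170, 0, 0, 0, 0.51, 60], [-200, -210, 0, 0, 0, 0.68, 60], [-240, -250, 0, 0, 0, 0.85, 60]]
  ]
}}

```text
clock: 0.72
position: [352.9, 283.9, 232.9]
tcp_rot: [0.585, 0.811, -0.0, 0.0]
force: [1.7, 0.8, -0.1]
gripper_width: 60.0
finger_force: 0.0
```

```bash
cat >> h.py <<'E'
from scipy.spatial.transform import Rotation as R
YAW=np.radians(66.2); O=np.array([517.4,134.2]); U=np.array([np.cos(YAW),np.sin(YAW)]); V=np.array([-U[1],U[0]])
def plan(s,lat,z,st):
    T=R.from_matrix(np.c_[np.r_[U,0],np.r_[-V,0],[0,0,-1]]); p=np.r_[O+s*U+lat*V,z]; r=R.from_quat(st["tcp_rot"])
    return r.inv().apply(p-st["position"]).round(1), (r.inv()*T).as_rotvec().round(4)
def where(st):
    d=st["position"][:2]-O; r=R.from_quat(st["tcp_rot"]).as_matrix()
    return "s %.1f lat %.1f z %.1f yaw %.1f w %.1f"%(d@U,d@V,st["position"][2],np.degrees(np.arctan2(r[1,0],r[0,0])),st["gripper_width"]), np.round(st["force"],1), st["clock"]
E
python3 -c "
from h import *; from station import robot
st=robot.read_state(); st['position']=np.array(st['position']); print(where(st),plan(-145,2,150,st))"
```

```text
('s 70.6 lat 210.9 z 232.9 yaw 108.4 w 60.0', array([ 1.7,  0.8, -0.1]), 0.725) (array([-300.1,    9.8,   82.9]), array([0.000e+00, 1.000e-04, 7.371e-01]))
```

Call:
{"name": "play_rows", "arguments": {
  "moves": [
    [[-60, 2, 10, 0, 0, 0.15, 60], [-120, 4, 25, 0, 0, 0.3, 60], [-180, 6, 45, 0, 0, 0.45, 60], [-240, 8, 65, 0, 0, 0.6, 60], [-300, 10, 83, 0, 0, 0.737, 60]]
  ]
}}

```text
clock: 1.35
position: [458.2, 4.5, 149.8]
tcp_rot: [0.838, 0.546, 0.0, -0.0]
force: [0.8, 1.1, -0.3]
gripper_width: 60.2
finger_force: 0.0
```

Call:
{"name": "play_rows", "arguments": {
  "moves": [
    [[0, 0, 0, 0, 0, 0, 60], [0, 0, 0, 0, 0, 0, 60]]
  ]
}}

```text
clock: 1.6
position: [457.5, 6.5, 150.3]
tcp_rot: [0.836, 0.548, -0.0, -0.0]
force: [-1.4, 0.0, 0.3]
gripper_width: 60.1
finger_force: 0.0
```

```bash
python3 -c "
from h import *; from station import robot
st=robot.read_state(); st['position']=np.array(st['position']); print(where(st),plan(-140,2,43,st))
c=robot.capture('wrist'); cv2.imwrite('pics/w1.png',c['frame'][:,:,::-1]); np.savez('wrist.npz',pos=st['position'],rot=st['tcp_rot'],**c); print(c['hand_eye'].round(3).tolist())"
```

```text
('s -141.0 lat 3.3 z 150.3 yaw 66.5 w 60.1', array([-1.4,  0. ,  0.3]), 1.6) (array([  1. ,   1.4, 107.3]), array([-0.0009,  0.0001,  0.0053]))
[[0.001, -0.968, -0.25, 69.903], [1.0, 0.001, 0.0, -0.116], [0.0, -0.25, 0.968, -152.469], [0.0, 0.0, 0.0, 1.0]]
```

View pics/w1.png

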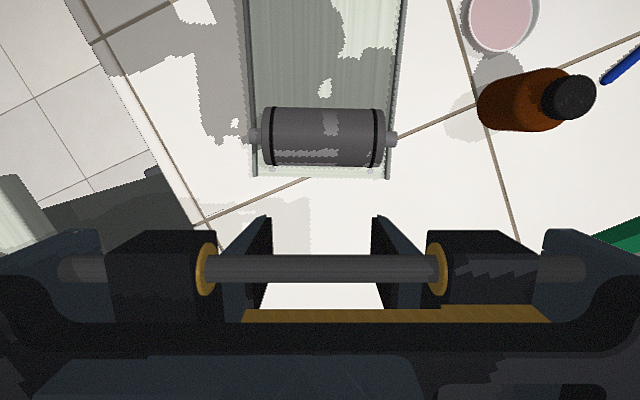

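The wrist view shows the roller with stub ends at (248,136) and (398,139), the ramp's low-end corners at about (255,177) and (391,178), and the fingers behind it at (260,240) and (380,240). I'll check the geometry from these points.

```bash
python3 -c "
from h import *
w=np.load('wrist.npz'); H=w['hand_eye']; r=R.from_quat(w['rot']).as_matrix()
o=r@H[:3,3]+w['pos']
for n,p,z in(('stubL',(248,136),36.5),('stubR',(398,139),36.5),('lowL',(255,177),20),('lowR',(391,178),20),('sleeve back edge',(322,166),33)):
    d=r@H[:3,:3]@np.linalg.inv(w['mtx'])@np.array([*p,1]); X=o+d*(z-o[2])/d[2]; e=X[:2]-O; print(n,X.round(1),'s %.1f lat %.1f'%(e@U,e@V))
"
```

```text
stubL [422.1  87.1  36.5] s -81.6 lat 68.2
stubR [542.1  32.3  36.5] s -83.3 lat -63.7
lowL [406.8  50.9  20. ] s -120.9 lat 67.6
lowR [526.9  -2.2  20. ] s -121.0 lat -63.7
sleeve back edge [471.   36.6  33. ] s -108.0 lat 3.0
```

Call:
{"name": "play_rows", "arguments": {
  "moves": [
    [[0, 0.5, 30, 0, 0, 0, 60], [0, 1, 60, 0, 0, 0, 60], [0, 1, 85, 0, 0, 0, 60], [0, 1, 100, 0, 0, 0, 60], [0, 1, 107, 0, 0, 0, 60]]
  ]
}}

```text
clock: 2.28
position: [458.4, 7.3, 43.2]
tcp_rot: [0.836, 0.549, -0.0, -0.0]
force: [-0.5, -0.8, 0.9]
gripper_width: 60.0
finger_force: 0.0
```

Call:
{"name": "play_rows", "arguments": {
  "moves": [
    [[2, 0, 0, 0, 0, 0, 60], [5, 0, 0, 0, 0, 0, 60], [8, 0, 0, 0, 0, 0, 60], [10, 0, 0, 0, 0, 0, 60], [12, 0, 0, 0, 0, 0, 60]]
  ]
}}

```text
clock: 2.9
position: [463.7, 17.1, 43.5]
tcp_rot: [0.836, 0.548, 0.0, 0.0]
force: [-0.1, 0.7, -0.2]
gripper_width: 60.2
finger_force: 0.0
```

```bash
python3 -c "
from h import *; from station import robot
st=robot.read_state(); st['position']=np.array(st['position']); print(where(st))
a=robot.capture('wrist')['frame'][:,:,::-1]; b=robot.capture('side')['frame'][:,:,::-1]
cv2.imwrite('pics/w2.png',np.hstack([cv2.resize(a,(400,250)),cv2.resize(b[130:255,240:440],(400,250),interpolation=cv2.INTER_CUBIC)]))"
```

```text
('s -128.8 lat 1.9 z 43.5 yaw 66.5 w 60.2', array([-0.1,  0.7, -0.2]), 2.9)
```

View pics/w2.png

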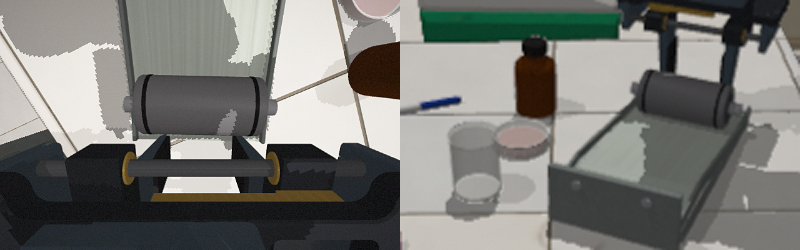

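The fingers straddle the middle just behind the roller, which is still in the hollow with nothing disturbed. I'll start the slow push.

Call:
{"name": "play_rows", "arguments": {
  "moves": [
    [[2, 0, 0, 0, 0, 0, 60], [4, 0, 0, 0, 0, 0, 60], [6, 0, -0.3, 0, 0, 0, 60], [8, 0, -0.5, 0, 0, 0, 60], [10, 0, -0.8, 0, 0, 0, 60]]
  ]
}}

```text
clock: 3.62
position: [467.6, 26.3, 44.2]
tcp_rot: [0.836, 0.548, -0.0, -0.0]
force: [-0.7, -0.8, 0.5]
gripper_width: 60.0
finger_force: 0.6
```

Call:
{"name": "play_rows", "arguments": {
  "moves": [
    [[2.5, 0, -0.3, 0, 0, 0, 60], [5, 0, -0.7, 0, 0, 0, 60], [8, 0, -1.1, 0, 0, 0, 60], [11, 0, -1.5, 0, 0, 0, 60], [14, 0, -2, 0, 0, 0, 60]]
  ]
}}

```text
clock: 4.25
position: [473.2, 39.3, 46.2]
tcp_rot: [0.836, 0.548, -0.0, -0.0]
force: [-1.1, -1.0, 1.1]
gripper_width: 60.1
finger_force: 0.6
```

Call:
{"name": "play_rows", "arguments": {
  "moves": [
    [[3, 0, -0.4, 0, 0, 0, 60], [6, 0, -0.8, 0, 0, 0, 60], [9, 0, -1.3, 0, 0, 0, 60], [12, 0, -1.7, 0, 0, 0, 60], [15, 0, -2.1, 0, 0, 0, 60]]
  ]
}}

```text
clock: 4.88
position: [479.2, 53.0, 48.4]
tcp_rot: [0.836, 0.548, 0.0, -0.0]
force: [-0.2, -0.2, 0.7]
gripper_width: 59.8
finger_force: 0.6
```

```bash
cat > look.py <<'E'
from h import *; from station import robot; import sys
st=robot.read_state(); st['position']=np.array(st['position']); print(where(st))
a=robot.capture('wrist')['frame'][:,:,::-1]; b=robot.capture('side')['frame'][:,:,::-1]
cv2.imwrite(sys.argv[1],np.hstack([cv2.resize(a,(400,250)),cv2.resize(b[130:255,240:440],(400,250),interpolation=cv2.INTER_CUBIC)]))
E
python3 look.py pics/w3.png
```

```text
('s -89.7 lat 2.2 z 48.4 yaw 66.5 w 59.8', array([-0.2, -0.2,  0.7]), 4.875)
```

View pics/w3.png

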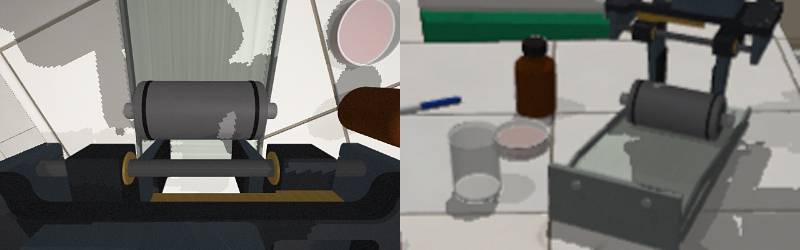

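The roller is square on the slope and touching both fingers, and the bottle and dish are clear. I'll continue.

Call:
{"name": "play_rows", "arguments": {
  "moves": [
    [[3, 0, -0.4, 0, 0, 0, 60], [6.5, 0, -0.9, 0, 0, 0, 60], [10, 0, -1.4, 0, 0, 0, 60], [13.5, 0, -1.9, 0, 0, 0, 60], [17, 0, -2.4, 0, 0, 0, 60]]
  ]
}}

```text
clock: 5.6
position: [486.0, 68.6, 50.7]
tcp_rot: [0.836, 0.548, -0.0, -0.0]
force: [-0.3, -1.6, 1.0]
gripper_width: 59.9
finger_force: 0.6
```

Call:
{"name": "play_rows", "arguments": {
  "moves": [
    [[3.5, 0, -0.5, 0, 0, 0, 60], [7, 0, -1, 0, 0, 0, 60], [10.5, 0, -1.5, 0, 0, 0, 60], [14, 0, -2, 0, 0, 0, 60], [17.5, 0, -2.5, 0, 0, 0, 60]]
  ]
}}

```text
clock: 6.22
position: [493.0, 84.7, 53.3]
tcp_rot: [0.836, 0.548, 0.0, 0.0]
force: [-0.5, -1.0, 0.5]
gripper_width: 59.9
finger_force: 0.6
```

Call:
{"name": "play_rows", "arguments": {
  "moves": [
    [[3.5, 0, -0.5, 0, 0, 0, 60], [7, 0, -1, 0, 0, 0, 60], [10.5, 0, -1.5, 0, 0, 0, 60], [14, 0, -2, 0, 0, 0, 60], [17.5, 0, -2.5, 0, 0, 0, 60]]
  ]
}}

```text
clock: 6.85
position: [500.0, 100.7, 55.8]
tcp_rot: [0.836, 0.548, 0.0, 0.0]
force: [-1.0, -1.1, 0.3]
gripper_width: 59.9
finger_force: 0.6
```

Call:
{"name": "play_rows", "arguments": {
  "moves": [
    [[3.5, 0, -0.5, 0, 0, 0, 60], [7, 0, -1, 0, 0, 0, 60], [10.5, 0, -1.5, 0, 0, 0, 60], [14, 0, -2, 0, 0, 0, 60], [17.5, 0, -2.5, 0, 0, 0, 60]]
  ]
}}

```text
clock: 7.48
position: [506.9, 116.8, 58.3]
tcp_rot: [0.836, 0.548, -0.0, -0.0]
force: [-0.7, -1.6, 0.5]
gripper_width: 59.9
finger_force: 0.6
```

```bash
python3 look.py pics/w4.png
```

```text
('s -20.2 lat 2.6 z 58.3 yaw 66.5 w 59.9', array([-0.7, -1.6,  0.5]), 7.475)
```

View pics/w4.png

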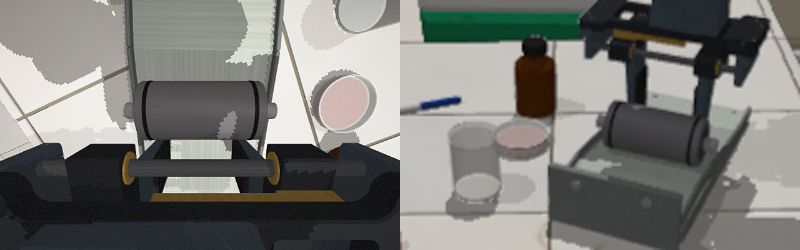

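The roller is still square on the slope with finger contact (0.6 N), and the crest is about 50 mm ahead. I'll go on and slow down near it.

Call:
{"name": "play_rows", "arguments": {
  "moves": [
    [[3.5, 0, -0.5, 0, 0, 0, 60], [7, 0, -1, 0, 0, 0, 60], [10.5, 0, -1.5, 0, 0, 0, 60], [14, 0, -2, 0, 0, 0, 60], [17.5, 0, -2.5, 0, 0, 0, 60]]
  ]
}}

```text
clock: 8.2
position: [513.9, 132.8, 60.8]
tcp_rot: [0.836, 0.548, 0.0, 0.0]
force: [-0.7, -0.9, 1.2]
gripper_width: 59.9
finger_force: 0.6
```

Call:
{"name": "play_rows", "arguments": {
  "moves": [
    [[3, 0, -0.4, 0, 0, 0, 60], [6, 0, -0.8, 0, 0, 0, 60], [9, 0, -1.3, 0, 0, 0, 60], [12, 0, -1.7, 0, 0, 0, 60], [15, 0, -2.1, 0, 0, 0, 60]]
  ]
}}

```text
clock: 8.82
position: [519.9, 146.5, 62.8]
tcp_rot: [0.836, 0.548, 0.0, 0.0]
force: [-0.4, -0.6, 0.7]
gripper_width: 60.0
finger_force: 0.6
```

Call:
{"name": "play_rows", "arguments": {
  "moves": [
    [[2.5, 0, -0.3, 0, 0, 0, 60], [5, 0, -0.7, 0, 0, 0, 60], [7, 0, -1, 0, 0, 0, 60], [9, 0, -1.2, 0, 0, 0, 60], [11, 0, -1.5, 0, 0, 0, 60]]
  ]
}}

```text
clock: 9.45
position: [524.2, 156.5, 64.3]
tcp_rot: [0.836, 0.548, -0.0, -0.0]
force: [-0.7, -0.5, 0.9]
gripper_width: 59.9
finger_force: 0.6
```

Call:
{"name": "play_rows", "arguments": {
  "moves": [
    [[2, 0, -0.2, 0, 0, 0, 60], [4, 0, -0.4, 0, 0, 0, 60], [6, 0, -0.6, 0, 0, 0, 60], [8, 0, -0.6, 0, 0, 0, 60], [10, 0, -0.6, 0, 0, 0, 60]]
  ]
}}

```text
clock: 10.07
position: [528.3, 165.8, 64.9]
tcp_rot: [0.836, 0.548, 0.0, 0.0]
force: [1.0, 0.7, 0.3]
gripper_width: 59.8
finger_force: 0.0
```

```bash
python3 look.py pics/w5.png
```

```text
('s 33.3 lat 2.8 z 64.9 yaw 66.5 w 59.8', array([1. , 0.7, 0.3]), 10.075)
```

View pics/w5.png

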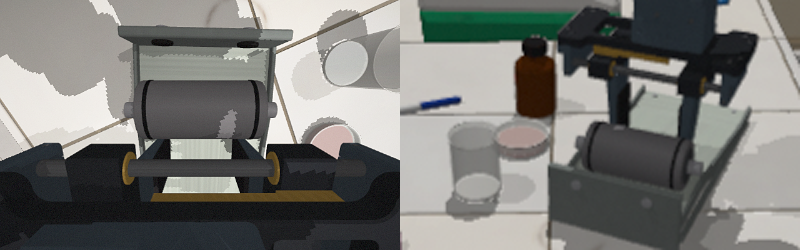

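Contact has just been lost (finger force 0), so the roller is starting over the crest. I'll follow close behind it.

Call:
{"name": "play_rows", "arguments": {
  "moves": [
    [[2.5, 0, 0, 0, 0, 0, 60], [5, 0, 0, 0, 0, 0, 60], [8, 0, 0, 0, 0, 0, 60], [11, 0, 0, 0, 0, 0, 60], [14, 0, 0, 0, 0, 0, 60]]
  ]
}}

```text
clock: 10.8
position: [533.8, 178.7, 64.9]
tcp_rot: [0.836, 0.548, -0.0, 0.0]
force: [-0.5, -0.8, 0.3]
gripper_width: 60.0
finger_force: 0.0
```

Call:
{"name": "play_rows", "arguments": {
  "moves": [
    [[2, 0, 0, 0, 0, 0, 60], [4, 0, 0, 0, 0, 0, 60], [6, 0, 0, 0, 0, 0, 60], [8, 0, 0, 0, 0, 0, 60], [9, 0, 0, 0, 0, 0, 60]]
  ]
}}

```text
clock: 11.42
position: [537.4, 186.8, 64.9]
tcp_rot: [0.836, 0.548, 0.0, 0.0]
force: [0.4, 1.9, -0.3]
gripper_width: 59.8
finger_force: 0.0
```

```bash
python3 look.py pics/w6.png
```

```text
('s 56.2 lat 3.0 z 64.9 yaw 66.5 w 59.8', array([ 0.4,  1.9, -0.3]), 11.425)
```

View pics/w6.png

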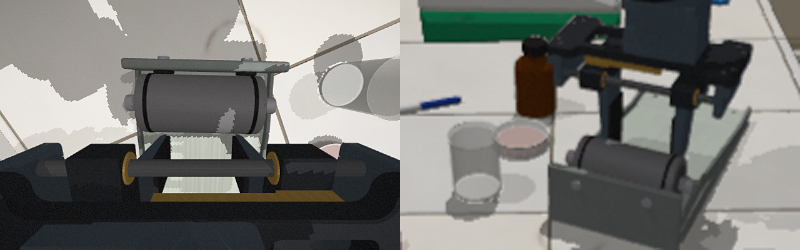

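The roller rests against the buffers, square, with the fingers just behind it and not touching. I'll let it settle, then back off and lift clear.

Call:
{"name": "play_rows", "arguments": {
  "moves": [
    [[0, 0, 0, 0, 0, 0, 60], [0, 0, 0, 0, 0, 0, 60], [-4, 0, 0, 0, 0, 0, 60], [-10, 0, 0, 0, 0, 0, 60], [-18, 0, -2, 0, 0, 0, 60]]
  ]
}}

```text
clock: 12.15
position: [529.8, 169.7, 66.9]
tcp_rot: [0.836, 0.548, -0.0, -0.0]
force: [0.5, 0.6, 0.2]
gripper_width: 60.0
finger_force: 0.0
```

Call:
{"name": "play_rows", "arguments": {
  "moves": [
    [[-4, 0, -15, 0, 0, 0, 60], [-8, 0, -40, 0, 0, 0, 60], [-12, 0, -70, 0, 0, 0, 60], [-20, 0, -100, 0, 0, 0, 60], [-30, 0, -125, 0, 0, 0, 60]]
  ]
}}

```text
clock: 12.78
position: [518.2, 142.4, 194.2]
tcp_rot: [0.836, 0.548, 0.001, 0.0]
force: [0.0, -0.0, 0.9]
gripper_width: 60.0
finger_force: 0.0
```

Call:
{"name": "play_rows", "arguments": {
  "moves": [
    [[0, 0, 0, 0, 0, 0, 60], [0, 0, 0, 0, 0, 0, 60], [0, 0, 0, 0, 0, 0, 60], [0, 0, 0, 0, 0, 0, 60], [0, 0, 0, 0, 0, 0, 60]]
  ]
}}

```text
clock: 13.4
position: [518.1, 142.8, 191.6]
tcp_rot: [0.836, 0.548, -0.0, -0.0]
force: [-0.1, -0.1, 0.1]
gripper_width: 60.0
finger_force: 0.0
```

```bash
python3 look.py pics/w7.png
```

```text
('s 8.1 lat 2.8 z 191.6 yaw 66.5 w 60.0', array([-0.1, -0.1,  0.1]), 13.4)
```

View pics/w7.png

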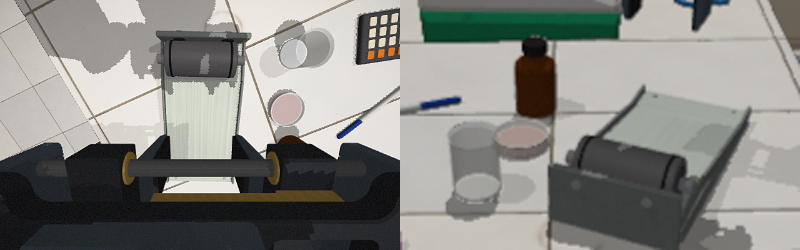

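The roller lies against the stop at (200,58) in the wrist half. The bottle, dish and beaker are where they were, and the hand is clear.

```bash
python3 -c "
from station import robot
print(robot.sign_off())"
```

```text
the job is handed in; nothing more can be done
None
```

The roller went over the crest and now rests against the stop plate; the hand is clear, the bottle, dish and beaker look undisturbed in the last picture, and I handed the job in at about 13.4 s on the robot's clock.

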